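Work the rolling pin out from under the hoods of the utensil tray

TASK

The small wooden rolling pin lies in the steel utensil tray with both its ends under the tray's two hoods; it is too long to be lifted straight out, but the deeper hood leaves room to slide it back, tilt it and draw it out of the opening at a slant. Work it out without forcing it against the tray, and finish while still holding it in the gripper: level, still, and a hand's breadth (about 10 cm) above the tops of the hoods. Leave the ring cutter, the tin and the ramekin beside the tray where they stand.

Things in the scene. Friction and masses are not known exactly. Their poses are not given: they have to be found in the camera images.
- tray: Fixed steel utensil tray, open on top between two end hoods. Origin: centre of its underside, on the worktop; y runs along its length towards the deep hood (to the robot's left), x across it (ahead), z up. Inside 400 mm long (y -200 to +200), 150 mm wide; sheet 3 mm thick, so its floor is 3 mm above the worktop.
- deep_mouth (a point): Middle of the lower edge of the deep hood's mouth, at tray y +70 mm. The deep hood covers y +70 to +200 mm and is closed at the sides and the far end. Under both hoods the ceiling is 69 mm above the worktop; their tops are at 72 mm.
- short_mouth (a point): Middle of the lower edge of the short hood's mouth, at tray y -150 mm. The short hood covers y -200 to -150 mm, closed likewise. The opening between the two mouths is 220 mm long and 150 mm wide, with low side walls whose rims are 32 mm above the worktop.
- pin_center (a point): Centre of the loose wooden rolling pin: a plain round dowel without handles, 300 mm long, 24 mm in diameter, about 0.12 kg. It lies on the tray's floor along the tray's length (within 0.05 rad), so its axis is 15 mm above the worktop; it is easily gripped across, anywhere in the opening, and may roll sideways when pushed.
- pin_left_end (a point): Middle of the pin's left end face (on its axis, 150 mm from its centre), at the start under the deep hood, some 35 to 70 mm in from its mouth.
- pin_right_end (a point): Middle of the pin's right end face (on its axis, 150 mm from its centre), at the start under the short hood, some 10 to 45 mm in from its mouth.
- ring_cutter: Bystander: round steel ring cutter, 74 mm in diameter, 38 mm high, loose on the worktop on the far side of the tray; origin at the centre of its underside.
- milk_tin: Bystander: closed food tin, 75 mm in diameter, 58 mm high, loose on the worktop on the far side of the tray; origin at the centre of its underside.
- ramekin: Bystander: white ramekin, 69 mm in diameter, 46 mm high, loose on the worktop on the robot's side of the tray; origin at the centre of its underside.

How it is judged:
By the outcome, as a careful person would: the job done as asked, in the order asked, and still so for the second after the job is handed in, while the arm keeps its last pose, push and grip.
It also fails if it takes over 42 s, if anything falls off the work surface, if the arm or the gripper's body presses on something with over 40 N, if the wrist force passes 120 N, or if a joint passes its speed limit or range.

ROBOT

A 7-joint arm with a two-finger parallel gripper is mounted at the origin on a cart in front of the work surface, level with it; the furniture and walls round the work are solid. World frame = base frame: x ahead of the robot, y to its left, z up, the work surface at z = 0. Lengths are in mm, angles in rad, forces in N, time in s.
With the tool pointing down it reaches from about 400 to 875 mm from the base axis. Payload 4.4 kg.
Tool frame: the origin (TCP) lies midway between the tips of the shut fingers; the grasp point (between the pads) lies 19 mm behind it; z points along the fingers, y is the line along which they close (so a half turn about z gives the same grasp; the last joint's range is limited). The gripper opens to 85 mm and grips with 20 to 120 N. Pads are 22 mm wide; open, the fingers measure 114 mm over their backs; the gripper's body (76 mm by 85 mm) begins 54 mm behind the grasp point. The pads swing forward as they close: fully open they stand 13 mm farther back than shut.
Start: joints at [1.101, 0.628, 0.038, 1.517, -0.027, 0.996, -0.02], TCP at [255.423, -597.726, 231.313] pointing down, gripper open.
Joint ranges: [-3.06, 3.06], [-0.37, 2.12], [-1.25, 1.32], [0.18, 2.47], [-1.1, 4.24], [0.23, 1.98], [-2.94, 2.94]. Speed limits (rad/s): [2.57, 2.57, 3.14, 3.14, 3.14, 3.14, 3.14].

INTERFACE

Orientations are given as [roll, pitch, yaw] about the fixed x, y, z axes, in that order (R = Rz(yaw) Ry(pitch) Rx(roll)).
In Python, from cell import read_state, get_image, finish_job gives the robot as it stands.
- The arm moves only by the tool send_rows, never from a script. Its argument "series" is a list of rows, each an object of numbers: "ax", "ay", "az": the turn, a rotation vector about the tool's x, y, z in rad; "dx", "dy", "dz": the shift along the tool's x, y, z in cm; "hand": the closure, from 0 (fully open) to 1 (shut). In form: [{"ax": .., "ay": .., "az": .., "dx": .., "dy": .., "dz": .., "hand": ..}, ...]. A call has 1 to 10 rows; each row is the pose to reach, as a shift and turn from the pose commanded when the call began, along the tool's axes at that moment; what a row does not reach only later rows make up. A row lasts 1/10 s, in which the tool goes at most 50 mm and 8.59 degrees, less where a joint would pass 70% of its speed; a pose out of reach is approached as far as the arm can. A call with a gripper value outside its range is refused whole. The fingers move at their own pace and stop on an object; the grip force is fixed at half the most. Time passes only in rows, so rows that repeat a pose let the fingers close. It gives the time, the measured TCP pose, the force, the opening and the grip force at its end, in the units of the state.
- read_state(): the state, without advancing time (a new reading comes with each control period).
- get_image(name): name is "side" or "top" or "wrist"; returns a dict with "pixels" (420x560x3 uint8, red, green, blue), "mtx" (3x3 intrinsics, pixels), "R" (3x3) and "t" (3): a world point X has camera coordinates R X + t. Camera axes: x right, y down, z forward; pixel columns grow to the right and rows downward; lengths in mm; the calibration is good to about 2 mm. The wrist camera is an equidistant fisheye: a pixel r from the principal point sees the ray r / f radians off the axis. A picture is of the moment at which its call begins. There is no depth.
- finish_job(): hands the job in; it is judged then, once.
The state is a dict: "clock": time; "qpos": joint angles; "qd": joint speeds; "tau": joint torques, N m; "eef_pos": TCP position; "tool_rot": TCP orientation; "force": force on the tool from outside, world axes, zero at the start; "torque": the same for the moment, N m; "width": finger opening in mm; "gripper_force": force on a finger pad.
Only numpy, scipy, OpenCV 4.12 (cv2) and the standard library are available. Lean on these libraries where they do the work, as an engineer would, in place of code of your own. Each camera call takes 0.05 s, during which the arm holds its last target. There are 200 camera calls.

## Working session

There is one attempt and no reset: what is moved stays moved. The work goes in short steps, Python scripts to look and compute and a tool call to move; the robot and the scene stay as the last step left them, time stands still between calls to the robot, and variables do not carry over. Pictures are saved under pics/ and viewed, at most 10 in all, crops included, and the job is handed in when it is done.

Besides the shell and the picture viewer there is one more tool, called after ">>>" in YAML: its name, and indented under it one key for each argument. send_rows: Moves the arm, as the interface text tells. Its arguments: {"type":"object","properties":{"series":{"type":"array","items":{"type":"object","properties":{"ax":{"type":"number"},"ay":{"type":"number"},"az":{"type":"number"},"dx":{"type":"number"},"dy":{"type":"number"},"dz":{"type":"number"},"hand":{"type":"number"}}}}},"required":["series"]}

```bash
mkdir -p pics
python3 - <<'E'
from cell import *
import cv2
for n in("top","side"):
    g=get_image(n);cv2.imwrite(f"pics/{n}0.png",g["pixels"][:,:,::-1]);print(n,g["mtx"].tolist(),g["R"].tolist(),g["t"].tolist())
s=read_state();print(s)
E
```

```text
top [[444.9903557140665, 0.0, 279.20219503501795], [0.0, 444.9903557140665, 219.18060944693244], [0.0, 0.0, 1.0]] [[0.02014272700711532, -0.9993668554951324, 0.02932846205459491], [-0.9928797952369709, -0.023439468472426714, -0.11679171001368456], [0.11740520754594874, -0.026767133867881657, -0.9927232936652547]] [-206.2098539945972, 546.7524783589621, 862.1781712380977]
side [[409.8401817112042, 0.0, 281.30547093241177], [0.0, 409.8401817112042, 209.9059973367732], [0.0, 0.0, 1.0]] [[-0.9999606814439054, 0.0021254193017419334, -0.00860919038192471], [0.00815640371590113, 0.6014187945277404, -0.7988922997921701], [0.0034797477873656783, -0.7989311085328893, -0.6014124833870219]] [543.2825993853465, 176.01950983057728, 725.045330221957]
{'clock': 0.1, 'qpos': array([ 1.10121663,  0.62922079,  0.03840646,  1.5182866 , -0.02701909,
        0.99631842, -0.02001779]), 'qd': array([-0.00352029, -0.00193799,  0.00111497, -0.00259572,  0.00119072,
       -0.00010885, -0.000495  ]), 'tau': array([ 3.74904324e-03, -5.64529037e+01,  1.23094685e+00, -1.93973136e+01,
        1.14259939e-02,  5.40982437e-03,  3.86507782e-05]), 'eef_pos': array([ 255.21084833, -597.17757119,  230.49568443]), 'tool_rot': array([-3.13987563e+00, -2.23248539e-05,  4.03782065e-01]), 'force': array([-0.13239728, -0.16739011,  0.28944415]), 'torque': array([0.03966621, 0.02943653, 0.03975222]), 'gripper_force': 0.0, 'width': 85.76138529244032}
```

View pics/top0.png

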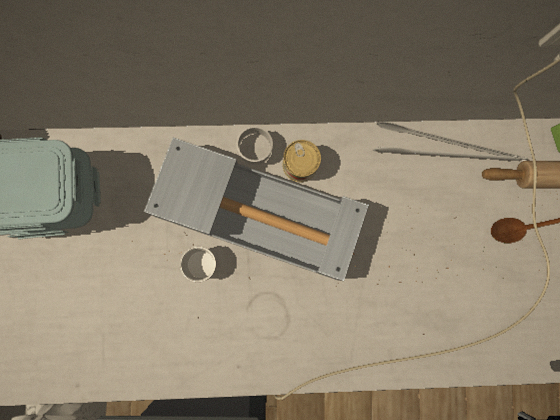

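View pics/side0.png

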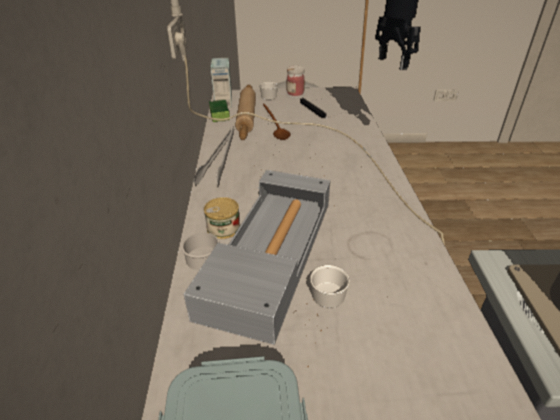

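```bash
cat > h.py <<'E'
import numpy as np,cv2
from cell import *
def ray(g,px):
    d=np.linalg.inv(g["mtx"])@[px[0],px[1],1]; R=np.array(g["R"]);return -R.T@np.array(g["t"]),R.T@d
def onz(g,px,z):
    c,d=ray(g,px);return c+d*(z-c[2])/d[2]
def proj(g,X):
    p=g["mtx"]@(g["R"]@np.array(X)+g["t"]);return p[:2]/p[2]
def pinmask(g,box):
    h=cv2.cvtColor(g["pixels"],cv2.COLOR_RGB2HSV);m=cv2.inRange(h,(5,120,40),(20,255,255))
    k=np.zeros_like(m);x0,y0,x1,y1=box;k[y0:y1,x0:x1]=m[y0:y1,x0:x1];return k
E
python3 - <<'E'
from h import *
t=get_image("top");s=get_image("side")
for g,b in((t,(200,180,345,260)),(s,(255,185,315,270))):
    m=pinmask(g,b);ys,xs=np.nonzero(m);p=np.c_[xs,ys].astype(np.float32)
    l=cv2.fitLine(p,cv2.DIST_L2,0,.01,.01).ravel();u=(p-l[2:])@l[:2];e=[l[2:]+l[:2]*u.min(),l[2:]+l[:2]*u.max()]
    print("pin",len(p),[(np.round(q),onz(g,q,15).round(),onz(g,q,20).round()) for q in e])
print("hood",[onz(t,p,72).round()[:2].tolist() for p in((175,139),(237,159),(211,234),(146,211),(331,194),(367,202),(342,280),(319,272))])
c=lambda g,x0,y0,x1,y1,f:cv2.resize(g["pixels"][y0:y1,x0:x1,::-1],None,fx=f,fy=f,interpolation=cv2.INTER_CUBIC)
a=c(t,140,130,380,285,3);cv2.imwrite("pics/tc.png",a)
cv2.imwrite("pics/sc.png",c(s,240,165,340,265,6))
E
```

```text
pin 1176 [(array([221., 201.], dtype=float32), array([588., -74.,  15.]), array([587., -75.,  20.])), (array([327., 239.], dtype=float32), array([ 514., -295.,   15.]), array([ 514., -294.,   20.]))]
pin 555 [(array([269., 253.], dtype=float32), array([ 569., -135.,   15.]), array([ 568., -130.,   20.])), (array([296., 200.], dtype=float32), array([ 507., -318.,   15.]), array([ 507., -311.,   20.]))]
hood [[700.0, 14.0], [663.0, -108.0], [515.0, -63.0], [557.0, 63.0], [599.0, -293.0], [585.0, -364.0], [433.0, -316.0], [447.0, -271.0]]
```

View pics/tc.png

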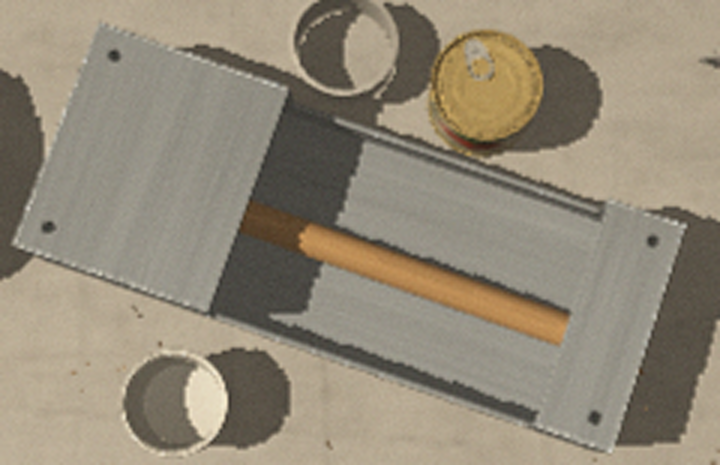

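View pics/sc.png

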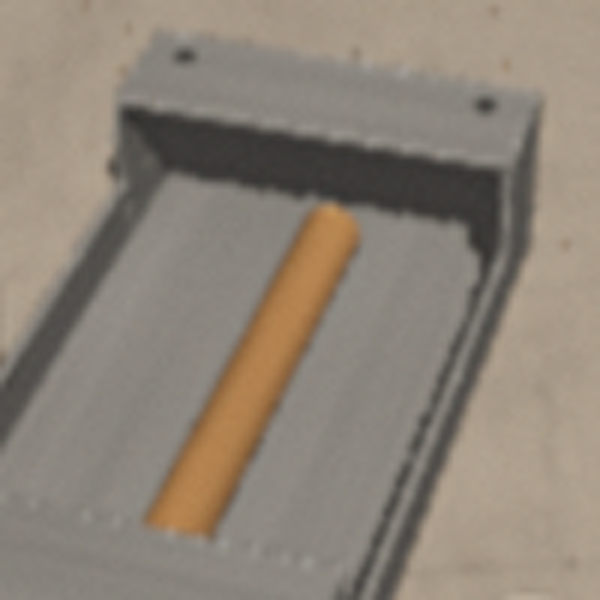

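Run:
```python
from h import *
t=get_image("top");s=get_image("side")
P=np.array([onz(t,(140+(a-1)/3,130+(b-1)/3),72)[:2] for a,b in((105,25),(287,90),(213,312),(15,245),(608,202),(685,228),(610,450),(538,425))])
# tray coords of those corners (x,y)
T=np.array([(78,203),(78,70),(-78,70),(-78,203),(78,-150),(78,-203),(-78,-203),(-78,-150)],float)
a=T-T.mean(0);b=P-P.mean(0);U,S,V=np.linalg.svd(a.T@b);R=(U@V).T;o=P.mean(0)-R@T.mean(0)
print("R det",np.linalg.det(R),"origin",o.round(1),"yaw y-axis",np.arctan2(R[1,1],R[0,1]));print("res",(T@R.T+o-P).round(1).tolist())
for q in((221,201),(327,239)): print("pin tray",R.T@(onz(t,q,17)[:2]-o))
for q in((296,199),(296,200)): print("right end tray",R.T@(onz(s,q,27)[:2]-o))
print("rows lip side", proj(s,[*(R@[0,-150]+o),69]))
for n,y in(("grasp",-85),("grasp",-95)): print(n,(R@[0,y]+o).round(1))
np.savez("tray.npz",R=R,o=o)
```

```text
R det 0.9999999999999998 origin [ 567.1 -150.6] yaw y-axis 1.258239353600151
res [[1.6, 3.5], [0.9, -3.1], [-1.3, 2.4], [-0.5, 1.1], [2.0, -1.7], [1.5, -1.8], [-2.8, -2.4], [-1.4, 1.9]]
pin tray [-3.5771308  79.29875792]
pin tray [  -5.99390881 -152.26505107]
right end tray [  -8.34737527 -165.9453919 ]
right end tray [  -9.46060102 -162.10009039]
rows lip side [290.69047223 187.05490129]
grasp [ 541.  -231.5]
grasp [ 537.9 -241. ]
```

>>> send_rows:
  series:
    - {"dx": 2,"dy": -1.2,"az": -0.04,"dz": 0,"hand": 0}
    - {"dx": 6,"dy": -3.5,"az": -0.12,"dz": 0.5,"hand": 0}
    - {"dx": 10,"dy": -5.8,"az": -0.21,"dz": 1,"hand": 0}
    - {"dx": 14,"dy": -8,"az": -0.29,"dz": 2,"hand": 0}
    - {"dx": 18,"dy": -10.3,"az": -0.38,"dz": 2.5,"hand": 0}
    - {"dx": 22,"dy": -12.6,"az": -0.46,"dz": 3,"hand": 0}
    - {"dx": 26,"dy": -14.9,"az": -0.55,"dz": 3.5,"hand": 0}
    - {"dx": 30,"dy": -17.1,"az": -0.63,"dz": 4,"hand": 0}
    - {"dx": 34,"dy": -19.4,"az": -0.71,"dz": 5,"hand": 0}
    - {"dx": 37,"dy": -21.1,"az": -0.78,"dz": 6,"hand": 0}

```text
invalid input at $.series[0]: expected keys ax, ay, az, dx, dy, dz, hand
```

>>> send_rows:
  series:
    - {"ax": 0,"ay": 0,"dx": 2,"dy": -1.2,"az": -0.04,"dz": 0,"hand": 0}
    - {"ax": 0,"ay": 0,"dx": 6,"dy": -3.5,"az": -0.12,"dz": 0.5,"hand": 0}
    - {"ax": 0,"ay": 0,"dx": 10,"dy": -5.8,"az": -0.21,"dz": 1,"hand": 0}
    - {"ax": 0,"ay": 0,"dx": 14,"dy": -8,"az": -0.29,"dz": 2,"hand": 0}
    - {"ax": 0,"ay": 0,"dx": 18,"dy": -10.3,"az": -0.38,"dz": 2.5,"hand": 0}
    - {"ax": 0,"ay": 0,"dx": 22,"dy": -12.6,"az": -0.46,"dz": 3,"hand": 0}
    - {"ax": 0,"ay": 0,"dx": 26,"dy": -14.9,"az": -0.55,"dz": 3.5,"hand": 0}
    - {"ax": 0,"ay": 0,"dx": 30,"dy": -17.1,"az": -0.63,"dz": 4,"hand": 0}
    - {"ax": 0,"ay": 0,"dx": 34,"dy": -19.4,"az": -0.71,"dz": 5,"hand": 0}
    - {"ax": 0,"ay": 0,"dx": 37,"dy": -21.1,"az": -0.78,"dz": 6,"hand": 0}

```text
clock: 1.3
eef_pos: [514.9, -255.2, 171.4]
tool_rot: [3.14, -0.001, 1.189]
force: [0.6, -0.0, -0.2]
width: 85.5
gripper_force: 0.0
```

>>> send_rows:
  series:
    - {"ax": 0,"ay": 0,"dx": 0,"dy": 0,"az": 0,"dz": 0,"hand": 0}
    - {"ax": 0,"ay": 0,"dx": 0,"dy": 0,"az": 0,"dz": 0,"hand": 0}
    - {"ax": 0,"ay": 0,"dx": 0,"dy": 0,"az": 0,"dz": 0,"hand": 0}

```text
clock: 1.6
eef_pos: [512.0, -259.9, 171.4]
tool_rot: [-3.142, 0.001, 1.181]
force: [-0.7, -1.3, 0.7]
width: 85.2
gripper_force: 0.0
```

```bash
cat >> h.py <<'E'
from scipy.spatial.transform import Rotation as Ro
d=np.load("tray.npz");TR=d["R"];TO=d["o"]
def tray(p): return np.r_[TR.T@(np.array(p[:2])-TO),p[2]]
def world(p): return np.r_[TR@np.array(p[:2])+TO,p[2]]
def delta(tp,yaw,s):
    M=Ro.from_euler("xyz",s["tool_rot"]);D=Ro.from_euler("xyz",[np.pi,0,yaw])
    print("d cm",(M.inv().apply(world(tp)-s["eef_pos"])/10).round(2),"rot",(M.inv()*D).as_rotvec().round(3))
def st(s):print(s["clock"],"tray tcp",tray(s["eef_pos"]).round(1),"rpy",s["tool_rot"].round(3),"F",s["force"].round(1),"w",round(s["width"],1),"gf",s["gripper_force"])
E
python3 - <<'E'
from h import *
s=read_state();st(s);delta([-5.3,-80,60],1.248,s)
g=get_image("wrist");cv2.imwrite("pics/w1.png",g["pixels"][:,:,::-1])
# project fisheye: pin axis line and hood lip
m=g["mtx"]
def fp(X):
    c=g["R"]@np.array(X)+g["t"];th=np.arctan2(np.hypot(c[0],c[1]),c[2]);a=c[:2]/np.hypot(c[0],c[1]);return (m[:2,2]+m[0,0]*th*a).round(0)
for p in((-5.3,-80,15),(-5,-150,15),(-5,70,15),(-75,-150,69),(75,-150,69),(75,70,69),(-75,70,69)):print(p,fp(world(p)))
E
```

```text
1.6 tray tcp [ -18.9 -120.9  171.4] rpy [-3.142e+00  1.000e-03  1.181e+00] F [-0.7 -1.3  0.7] w 85.2 gf 0.0
d cm [ 4.2   1.04 11.14] rot [-0.     0.001 -0.067]
(-5.3, -80, 15) [291. 148.]
(-5, -150, 15) [296. 219.]
(-5, 70, 15) [279. -10.]
(-75, -150, 69) [216. 247.]
(75, -150, 69) [392. 234.]
(75, 70, 69) [381. -31.]
(-75, 70, 69) [187. -20.]
```

View pics/w1.png

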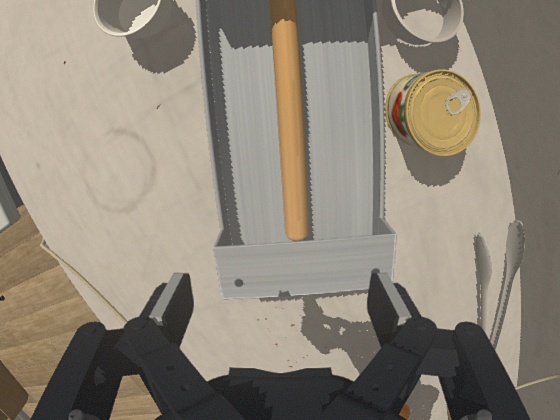

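>>> send_rows:
  series:
    - {"ax": 0,"ay": 0,"az": -0.015,"dx": 1,"dy": 0.3,"dz": 1,"hand": 0}
    - {"ax": 0,"ay": 0,"az": -0.03,"dx": 2,"dy": 0.5,"dz": 3,"hand": 0}
    - {"ax": 0,"ay": 0,"az": -0.045,"dx": 3,"dy": 0.8,"dz": 5,"hand": 0}
    - {"ax": 0,"ay": 0,"az": -0.067,"dx": 4.2,"dy": 1.04,"dz": 7,"hand": 0}
    - {"ax": 0,"ay": 0,"az": -0.067,"dx": 4.2,"dy": 1.04,"dz": 8.5,"hand": 0}
    - {"ax": 0,"ay": 0,"az": -0.067,"dx": 4.2,"dy": 1.04,"dz": 9.5,"hand": 0}
    - {"ax": 0,"ay": 0,"az": -0.067,"dx": 4.2,"dy": 1.04,"dz": 10.5,"hand": 0}
    - {"ax": 0,"ay": 0,"az": -0.067,"dx": 4.2,"dy": 1.04,"dz": 11.1,"hand": 0}
    - {"ax": 0,"ay": 0,"az": -0.067,"dx": 4.2,"dy": 1.04,"dz": 11.1,"hand": 0}
    - {"ax": 0,"ay": 0,"az": -0.067,"dx": 4.2,"dy": 1.04,"dz": 11.1,"hand": 0}

```text
clock: 2.65
eef_pos: [538.5, -223.7, 60.7]
tool_rot: [3.141, 0.0, 1.25]
force: [-0.2, -0.8, 0.6]
width: 85.6
gripper_force: 0.0
```

Run:
```python
from h import *
s=read_state();st(s);delta([-5.3,-80,7],1.248,s)
```

```text
2.65 tray tcp [ -4.8 -78.3  60.7] rpy [3.141 0.    1.25 ] F [-0.2 -0.8  0.6] w 85.6 gf 0.0
d cm [-0.17 -0.05  5.37] rot [0.001 0.    0.002]
```

>>> send_rows:
  series:
    - {"ax": 0,"ay": 0,"az": 0,"dx": 0,"dy": 0,"dz": 1,"hand": 0}
    - {"ax": 0,"ay": 0,"az": 0,"dx": 0,"dy": 0,"dz": 2,"hand": 0}
    - {"ax": 0,"ay": 0,"az": 0,"dx": 0,"dy": 0,"dz": 3,"hand": 0}
    - {"ax": 0,"ay": 0,"az": 0,"dx": 0,"dy": 0,"dz": 4,"hand": 0}
    - {"ax": 0,"ay": 0,"az": 0,"dx": 0,"dy": 0,"dz": 4.6,"hand": 0}
    - {"ax": 0,"ay": 0,"az": 0,"dx": 0,"dy": 0,"dz": 5,"hand": 0}
    - {"ax": 0,"ay": 0,"az": 0,"dx": 0,"dy": 0,"dz": 5.3,"hand": 0}
    - {"ax": 0,"ay": 0,"az": 0,"dx": 0,"dy": 0,"dz": 5.3,"hand": 0}
    - {"ax": 0,"ay": 0,"az": 0,"dx": 0,"dy": 0,"dz": 5.3,"hand": 0}

```text
clock: 3.55
eef_pos: [538.5, -223.4, 7.5]
tool_rot: [3.141, -0.0, 1.251]
force: [-0.9, -0.0, -0.1]
width: 85.4
gripper_force: 0.0
```

>>> send_rows:
  series:
    - {"ax": 0,"ay": 0,"az": 0,"dx": 0,"dy": 0,"dz": 0,"hand": 0.3}
    - {"ax": 0,"ay": 0,"az": 0,"dx": 0,"dy": 0,"dz": 0,"hand": 0.5}
    - {"ax": 0,"ay": 0,"az": 0,"dx": 0,"dy": 0,"dz": 0,"hand": 0.6}
    - {"ax": 0,"ay": 0,"az": 0,"dx": 0,"dy": 0,"dz": 0,"hand": 0.7}
    - {"ax": 0,"ay": 0,"az": 0,"dx": 0,"dy": 0,"dz": 0,"hand": 0.8}
    - {"ax": 0,"ay": 0,"az": 0,"dx": 0,"dy": 0,"dz": 0,"hand": 1}
    - {"ax": 0,"ay": 0,"az": 0,"dx": 0,"dy": 0,"dz": 0,"hand": 1}
    - {"ax": 0,"ay": 0,"az": 0,"dx": 0,"dy": 0,"dz": 0,"hand": 1}
    - {"ax": 0,"ay": 0,"az": 0,"dx": 0,"dy": 0,"dz": 0,"hand": 1}
    - {"ax": 0,"ay": 0,"az": 0,"dx": 0,"dy": 0,"dz": 0,"hand": 1}

```text
clock: 4.55
eef_pos: [538.4, -223.4, 7.7]
tool_rot: [3.141, 0.0, 1.251]
force: [-0.6, -0.5, 5.1]
width: 21.9
gripper_force: 59.3
```

Run:
```python
from h import *
s=read_state();st(s)
```

```text
4.55 tray tcp [ -4.9 -78.1   7.7] rpy [3.141 0.    1.251] F [-0.6 -0.5  5.1] w 21.9 gf 59.256639182567596
```

>>> send_rows:
  series:
    - {"ax": 0,"ay": 0,"az": 0,"dx": 0,"dy": 0,"dz": -0.2,"hand": 1}
    - {"ax": 0,"ay": 0,"az": 0,"dx": 0,"dy": 0,"dz": -0.5,"hand": 1}
    - {"ax": 0,"ay": 0,"az": 0,"dx": 0.4,"dy": 0,"dz": -0.6,"hand": 1}
    - {"ax": 0,"ay": 0,"az": 0,"dx": 1,"dy": 0,"dz": -0.6,"hand": 1}
    - {"ax": 0,"ay": 0,"az": 0,"dx": 1.7,"dy": 0,"dz": -0.6,"hand": 1}
    - {"ax": 0,"ay": 0,"az": 0,"dx": 2.4,"dy": 0,"dz": -0.6,"hand": 1}
    - {"ax": 0,"ay": 0,"az": 0,"dx": 3.1,"dy": 0,"dz": -0.6,"hand": 1}
    - {"ax": 0,"ay": 0,"az": 0,"dx": 3.6,"dy": 0,"dz": -0.6,"hand": 1}
    - {"ax": 0,"ay": 0,"az": 0,"dx": 4,"dy": 0,"dz": -0.6,"hand": 1}
    - {"ax": 0,"ay": 0,"az": 0,"dx": 4,"dy": 0,"dz": -0.6,"hand": 1}

```text
clock: 5.55
eef_pos: [551.2, -184.5, 13.3]
tool_rot: [3.142, -0.0, 1.252]
force: [0.3, 0.0, -2.5]
width: 21.8
gripper_force: 58.9
```

Run:
```python
from h import *
s=read_state();st(s)
a=[]
for n in("wrist","side"):
    g=get_image(n);a.append(g["pixels"][:,:,::-1])
cv2.imwrite("pics/w2.png",cv2.resize(np.hstack([a[0][60:400,150:400],a[1][140:360,180:345].repeat(1,0) if 0 else cv2.resize(a[1][140:310,200:325],(250,340))]),None,fx=1.5,fy=1.5))
```

```text
5.55 tray tcp [ -4.8 -37.1  13.3] rpy [ 3.142 -0.     1.252] F [ 0.3  0.  -2.5] w 21.8 gf 58.87527443468571
```

View pics/w2.png

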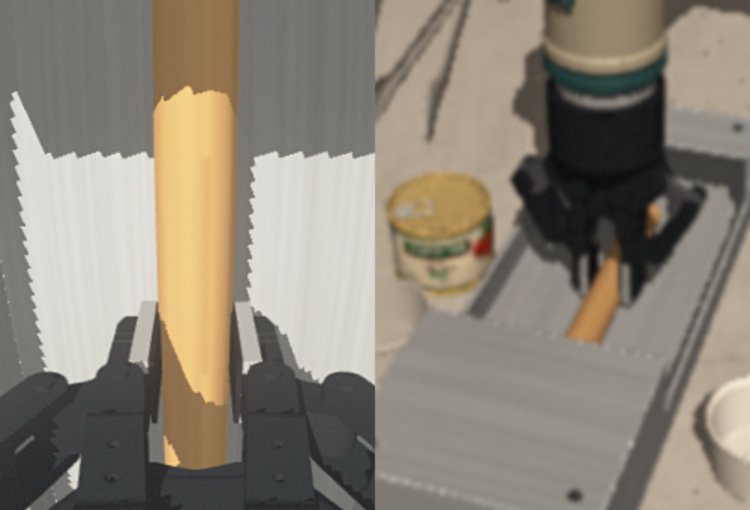

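Run:
```python
from h import *
g=get_image("side");m=pinmask(g,(283,195,306,225));ys,xs=np.nonzero(m);y=ys.min();x=xs[ys<=y+1].mean();print(x,y,[tray(onz(g,(x,y),z)).round(1) for z in(27,33)])
```

```text
291.8 208 [array([  -9. , -129.4,   27. ]), array([ -11.3, -121.7,   33. ])]
```

>>> send_rows:
  series:
    - {"ax": 0,"ay": -0.025,"az": 0,"dx": 0.02,"dy": 0,"dz": -0.54,"hand": 1}
    - {"ax": 0,"ay": -0.05,"az": 0,"dx": 0.05,"dy": 0,"dz": -1.07,"hand": 1}
    - {"ax": 0,"ay": -0.075,"az": 0,"dx": 0.09,"dy": 0,"dz": -1.61,"hand": 1}
    - {"ax": 0,"ay": -0.1,"az": 0,"dx": 0.15,"dy": 0,"dz": -2.14,"hand": 1}
    - {"ax": 0,"ay": -0.125,"az": 0,"dx": 0.22,"dy": 0,"dz": -2.68,"hand": 1}
    - {"ax": 0,"ay": -0.15,"az": 0,"dx": 0.31,"dy": 0,"dz": -3.21,"hand": 1}
    - {"ax": 0,"ay": -0.175,"az": 0,"dx": 0.4,"dy": 0,"dz": -3.74,"hand": 1}
    - {"ax": 0,"ay": -0.2,"az": 0,"dx": 0.51,"dy": 0,"dz": -4.26,"hand": 1}
    - {"ax": 0,"ay": -0.225,"az": 0,"dx": 0.64,"dy": 0,"dz": -4.79,"hand": 1}
    - {"ax": 0,"ay": -0.25,"az": 0,"dx": 0.78,"dy": 0,"dz": -5.31,"hand": 1}

```text
clock: 6.7
eef_pos: [553.2, -178.3, 66.7]
tool_rot: [3.142, 0.251, 1.25]
force: [0.8, 0.1, -1.4]
width: 21.8
gripper_force: 58.9
```

>>> send_rows:
  series:
    - {"ax": 0,"ay": 0,"az": 0,"dx": 0,"dy": 0,"dz": 0,"hand": 1}
    - {"ax": 0,"ay": 0,"az": 0,"dx": 0,"dy": 0,"dz": 0,"hand": 1}

```text
clock: 6.9
eef_pos: [553.3, -177.9, 66.4]
tool_rot: [3.142, 0.25, 1.251]
force: [-0.7, 1.2, -1.3]
width: 21.7
gripper_force: 58.9
```

Run:
```python
from h import *
s=read_state();st(s)
a=[get_image(n)["pixels"][:,:,::-1] for n in("wrist","top")]
cv2.imwrite("pics/w3.png",cv2.resize(np.hstack([a[0][0:400,150:400],cv2.resize(a[1][120:290,130:380],(588,400))]),None,fx=.95,fy=.95))
```

```text
6.9 tray tcp [ -4.8 -30.3  66.4] rpy [3.142 0.25  1.251] F [-0.7  1.2 -1.3] w 21.7 gf 58.89109253883362
```

View pics/w3.png

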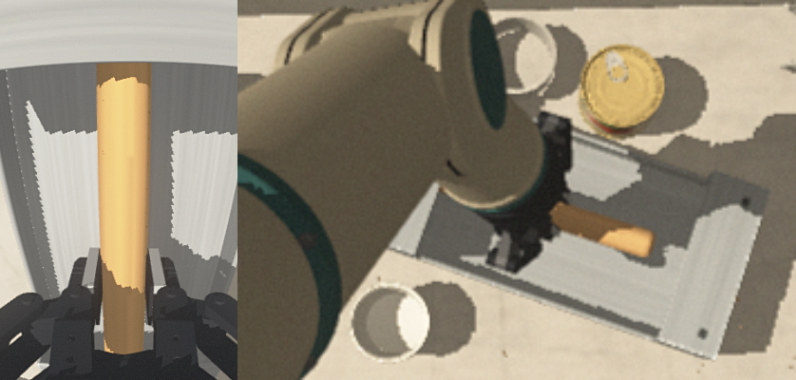

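>>> send_rows:
  series:
    - {"ax": 0,"ay": 0,"az": 0,"dx": -0.4,"dy": 0,"dz": 0,"hand": 1}
    - {"ax": 0,"ay": 0,"az": 0,"dx": -1,"dy": 0,"dz": 0,"hand": 1}
    - {"ax": 0,"ay": 0,"az": 0,"dx": -1.8,"dy": 0,"dz": 0,"hand": 1}
    - {"ax": 0,"ay": 0,"az": 0,"dx": -2.6,"dy": 0,"dz": 0,"hand": 1}
    - {"ax": 0,"ay": 0,"az": 0,"dx": -3.4,"dy": 0,"dz": 0,"hand": 1}
    - {"ax": 0,"ay": 0,"az": 0,"dx": -4.2,"dy": 0,"dz": 0,"hand": 1}
    - {"ax": 0,"ay": 0,"az": 0,"dx": -5,"dy": 0,"dz": 0,"hand": 1}
    - {"ax": 0,"ay": 0,"az": 0,"dx": -5.8,"dy": 0,"dz": 0,"hand": 1}
    - {"ax": 0,"ay": 0,"az": 0,"dx": -6.5,"dy": 0,"dz": 0,"hand": 1}
    - {"ax": 0,"ay": 0,"az": 0,"dx": -7,"dy": 0,"dz": 0,"hand": 1}

```text
clock: 8.0
eef_pos: [531.7, -243.2, 84.0]
tool_rot: [3.141, 0.25, 1.25]
force: [0.1, 0.7, -1.1]
width: 22.4
gripper_force: 58.9
```

>>> send_rows:
  series:
    - {"ax": 0,"ay": 0,"az": 0,"dx": -0.5,"dy": 0,"dz": 0,"hand": 1}
    - {"ax": 0,"ay": 0,"az": 0,"dx": -1.3,"dy": 0,"dz": 0,"hand": 1}
    - {"ax": 0,"ay": 0,"az": 0,"dx": -2.1,"dy": 0,"dz": 0,"hand": 1}
    - {"ax": 0,"ay": 0,"az": 0,"dx": -2.9,"dy": 0,"dz": 0,"hand": 1}
    - {"ax": 0,"ay": 0,"az": 0,"dx": -3.7,"dy": 0,"dz": 0,"hand": 1}
    - {"ax": 0,"ay": 0,"az": 0,"dx": -4.5,"dy": 0,"dz": 0,"hand": 1}
    - {"ax": 0,"ay": 0,"az": 0,"dx": -5.4,"dy": 0,"dz": 0,"hand": 1}
    - {"ax": 0,"ay": 0,"az": 0,"dx": -6.3,"dy": 0,"dz": 0,"hand": 1}
    - {"ax": 0,"ay": 0,"az": 0,"dx": -7,"dy": 0,"dz": 0,"hand": 1}
    - {"ax": 0,"ay": 0,"az": 0,"dx": -7.3,"dy": 0,"dz": 0,"hand": 1}

```text
clock: 9.0
eef_pos: [509.2, -310.7, 102.1]
tool_rot: [3.141, 0.25, 1.249]
force: [-0.5, -0.5, -1.8]
width: 22.0
gripper_force: 58.9
```

Run:
```python
from h import *
s=read_state();st(s)
a=[get_image(n)["pixels"][:,:,::-1] for n in("wrist","top")]
cv2.imwrite("pics/w4.png",cv2.resize(np.hstack([a[0][0:400,150:400],cv2.resize(a[1][120:290,130:380],(588,400))]),None,fx=.95,fy=.95))
```

```text
9.0 tray tcp [  -5.9 -170.2  102.1] rpy [3.141 0.25  1.249] F [-0.5 -0.5 -1.8] w 22.0 gf 58.89102324843407
```

View pics/w4.png

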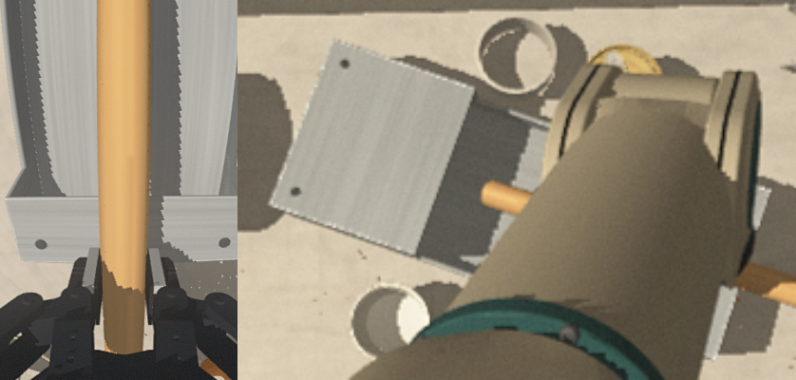

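>>> send_rows:
  series:
    - {"ax": 0,"ay": 0,"az": 0,"dx": -0.1,"dy": 0,"dz": -0.4,"hand": 1}
    - {"ax": 0,"ay": 0.02,"az": 0,"dx": -0.3,"dy": 0,"dz": -1.2,"hand": 1}
    - {"ax": 0,"ay": 0.05,"az": 0,"dx": -0.5,"dy": 0,"dz": -2,"hand": 1}
    - {"ax": 0,"ay": 0.08,"az": 0,"dx": -0.75,"dy": 0,"dz": -2.9,"hand": 1}
    - {"ax": 0,"ay": 0.12,"az": 0,"dx": -1,"dy": 0,"dz": -3.9,"hand": 1}
    - {"ax": 0,"ay": 0.16,"az": 0,"dx": -1.25,"dy": 0,"dz": -4.9,"hand": 1}
    - {"ax": 0,"ay": 0.2,"az": 0,"dx": -1.5,"dy": 0,"dz": -5.8,"hand": 1}
    - {"ax": 0,"ay": 0.23,"az": 0,"dx": -1.7,"dy": 0,"dz": -6.6,"hand": 1}
    - {"ax": 0,"ay": 0.25,"az": 0,"dx": -1.8,"dy": 0,"dz": -7,"hand": 1}
    - {"ax": 0,"ay": 0.25,"az": 0,"dx": -1.8,"dy": 0,"dz": -7.05,"hand": 1}

```text
clock: 10.1
eef_pos: [509.6, -310.8, 175.5]
tool_rot: [3.14, 0.0, 1.249]
force: [0.2, -0.8, -1.8]
width: 22.0
gripper_force: 58.9
```

>>> send_rows:
  series:
    - {"ax": 0,"ay": 0,"az": 0,"dx": 0.4,"dy": 0,"dz": 0,"hand": 1}
    - {"ax": 0,"ay": 0,"az": 0,"dx": 1.2,"dy": 0,"dz": 0,"hand": 1}
    - {"ax": 0,"ay": 0,"az": 0,"dx": 2.2,"dy": 0,"dz": 0,"hand": 1}
    - {"ax": 0,"ay": 0,"az": 0,"dx": 3.3,"dy": 0,"dz": 0,"hand": 1}
    - {"ax": 0,"ay": 0,"az": 0,"dx": 4.4,"dy": 0,"dz": 0,"hand": 1}
    - {"ax": 0,"ay": 0,"az": 0,"dx": 5.5,"dy": 0,"dz": 0,"hand": 1}
    - {"ax": 0,"ay": 0,"az": 0,"dx": 6.6,"dy": 0,"dz": 0,"hand": 1}
    - {"ax": 0,"ay": 0,"az": 0,"dx": 7.4,"dy": 0,"dz": 0,"hand": 1}
    - {"ax": 0,"ay": 0,"az": 0,"dx": 7.8,"dy": 0,"dz": 0,"hand": 1}
    - {"ax": 0,"ay": 0,"az": 0,"dx": 8,"dy": 0,"dz": 0,"hand": 1}

```text
clock: 11.1
eef_pos: [535.0, -233.2, 174.6]
tool_rot: [3.142, 0.0, 1.251]
force: [-0.1, 0.3, -1.9]
width: 21.6
gripper_force: 58.9
```

>>> send_rows:
  series:
    - {"ax": 0,"ay": 0,"az": 0,"dx": 0,"dy": 0,"dz": 0,"hand": 1}
    - {"ax": 0,"ay": 0,"az": 0,"dx": 0,"dy": 0,"dz": 0,"hand": 1}
    - {"ax": 0,"ay": 0,"az": 0,"dx": 0,"dy": 0,"dz": 0,"hand": 1}
    - {"ax": 0,"ay": 0,"az": 0,"dx": 0,"dy": 0,"dz": 0,"hand": 1}

```text
clock: 11.5
eef_pos: [534.7, -234.0, 174.5]
tool_rot: [-3.142, 0.0, 1.25]
force: [-0.2, 0.4, -1.4]
width: 21.8
gripper_force: 58.9
```

Run:
```python
from h import *
s=read_state();st(s)
a=[get_image(n) for n in("wrist","side")]
cv2.imwrite("pics/w5.png",np.hstack([a[0]["pixels"][0:400,150:400,::-1],a[1]["pixels"][:400,130:430,::-1]]))
g=a[1];m=pinmask(g,(220,80,330,330));n,l,S,c=cv2.connectedComponentsWithStats(m);print(S[1:][S[1:,4]>30])
z=s["eef_pos"][2]+7.5
for y in(-84,0,100,216): 
    yy=tray(s["eef_pos"])[1]+y; print(y,proj(g,world([-5.5,yy,z])).round(1))
    if y>0:
        r=int(round(proj(g,world([-5.5,yy,z]))[1]))
        if r<420: xs=np.nonzero(m[r])[0]; print("  row",r,xs.min() if len(xs) else None,xs.max() if len(xs) else None)
```

```text
11.5 tray tcp [ -5.2 -89.3 174.5] rpy [-3.142  0.     1.25 ] F [-0.2  0.4 -1.4] w 21.8 gf 58.89070652425289
[[ 237  119   15   21  187]
 [ 279  128   10   12   83]
 [ 232  142   58   84 1089]
 [ 220  198   18   22  311]]
-84 [296.6 137.2]
0 [284.8 156. ]
100 [267.9 182.8]
  row 183 261 275
216 [243.4 221.7]
  row 222 232 251
```

View pics/w5.png

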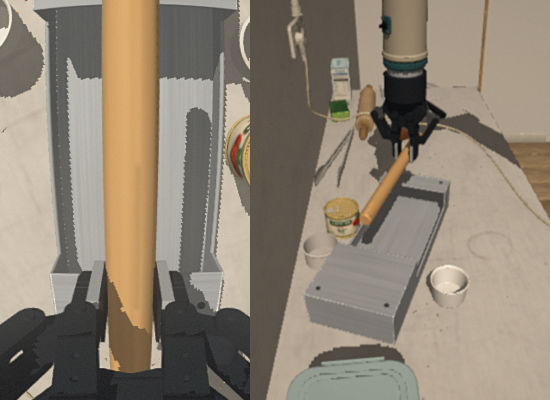

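Run:
```python
from h import *
t=get_image("top");s=get_image("side");z=182
m=pinmask(t,(150,120,345,290));n,l,S,c=cv2.connectedComponentsWithStats(m);i=1+S[1:,4].argmax();ys,xs=np.nonzero(l==i);print(S[i])
k=xs<xs.min()+2;q=(xs.min(),ys[k].mean())
for zz in(176,182,188):
    e=tray(onz(t,q,zz));print(zz,e.round(1),"side bottom row pred",proj(s,world([-5,e[1],zz-12])).round(1))
```

```text
[ 188  173   92   43 1254]
176 [ -6.4 121.  176. ] side bottom row pred [245.2 228.3]
182 [ -7.2 119.5 182. ] side bottom row pred [245.3 224.9]
188 [ -8.1 118.1 188. ] side bottom row pred [245.4 221.4]
```

```bash
python3 -c "
from cell import *
print(finish_job())"
```

```text
the job is handed in; nothing more can be done
None
```

The rolling pin is out of the tray and still in the gripper, level and still about 10 cm above the hood tops. The job is handed in, at about 12 s on the robot clock. Wrist force stayed around 5 N or less at every reading, and the ring cutter, tin and ramekin were not moved.

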